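# Put the powder jar away under the kit box's sliding cover

### The job

Put the squat powder jar away in the black kit box: slide the box's flat cover open, set the jar down upright inside the compartment (do not drop it or tip it over), then slide the cover fully home over it. The cover has no handle, only a flush rubber strip by which pressed fingertips can draw it along; it is thin, so never lean on it hard (40 N at most). Leave the bottle, the tin and the loupe where they stand.

Things in the scene. Friction and masses are not known exactly. Their poses are not given: they have to be found in the camera images.
- kit_box: Black plastic kit box, immovable, 288 long (x) x 168 wide (y) x 102 high. Origin on the desk under the compartment's centre; x runs along the slide to the home end wall (x 75 to 83). Walls 8 thick, to height 102; lips at height 96 to 102 overhang the cover's long edges, leaving 140 clear (y). A fixed hood, top 102, from x = -75 to -205 swallows the cover as it opens.
- cover (a joint): Opening of the flat grey cover, m: 0 = fully home on the end wall, 0.105 = fully open (hard stops). It opens to the box's -x, starts at 0 to 0.035, stays where left and resists with 2.5 N plus 6 N per m/s. Rigid, 5 thick, top at height 95, smooth, no handle. Fingertip friction on it is at least 0.45 times the press. Fully open, the compartment's x from -30 to 75 is clear.
- cover_pad (a point): Centre of the flush rubber strip (24 along x, 110 along y) in the cover's top face, 22 behind its leading edge; moves with the cover, axes as the box's. At box x = 53 when shut and -52 when fully open. Height 95.
- compartment (a point): Centre of the compartment's floor, axes as the box's, height 10 above the desk. The compartment is open-topped, inner 150 (x, -75 to 75) x 152 (y).
- jar: The squat powder jar: clear glass, black screw cap, paper label, 52 in diameter, 75 high, about 0.16 kg, standing upright. Origin at the centre of its underside, z up. Standing in the compartment it clears the cover by 5.
- bottle: Bystander: slim, tall amber bottle, 42 in diameter, 125 high. Origin at the centre of its underside.
- tin: Bystander: low, wide round metal tin, 72 in diameter, 28 high. Origin at the centre of its underside.
- loupe: Bystander: black waisted loupe, 54 in diameter at the top, 52 high. Origin at the centre of its underside.

How it is judged:
By the outcome, as a careful person would: the job done as asked, in the order asked, and still so for the second after the job is handed in, with the robot touching nothing.
It also fails if it takes over 62 s, if anything falls off the work surface, if the arm or the gripper's body presses on something with over 40 N, if the wrist force passes 120 N, or if a joint passes its speed limit or range.

### The arm

A 7-joint arm with a two-finger parallel gripper is mounted at the origin on the work surface. World frame = base frame: x ahead of the robot, y to its left, z up, the work surface at z = 0. Lengths are in m, angles in degrees, forces in N, time in s.
With the tool pointing down it reaches from about 0.425 to 1.025 m from the base axis. Payload 3.6 kg.
Tool frame: the origin (TCP) lies midway between the tips of the shut fingers; the grasp point (between the pads) lies 19 mm behind it (manip.grip_point_offset is the distance from the TCP to the grasp point, in m); z points along the fingers, y is the line along which they close (so a half turn about z gives the same grasp; the last joint's range is limited). The gripper opens to 85 mm and grips with 20 to 120 N. Pads are 22 mm wide; open, the fingers measure 114 mm over their backs; the gripper's body (76 mm by 85 mm) begins 54 mm behind the grasp point. The pads swing forward as they close: fully open they stand 13 mm farther back than shut.
Start: joints at [64.601, 33.873, 2.773, 92.16, -1.908, 54.013, -1.931], TCP at [0.248, -0.681, 0.231] pointing down, gripper open.
Joint ranges: [-153.93, 153.93], [-27.13, 128.08], [-72.61, 78.16], [10.71, 143.7], [-87.88, 267.88], [4.46, 118.87], [-176.78, 176.78]. Speed limits (degrees/s): [147.25, 147.25, 180, 180, 180, 180, 180].

### API

Orientations are given as a 3x3 rotation matrix whose columns are the frame's x, y, z axes.
In Python, from plant import manip gives the robot as it stands.
- The arm moves only by the tool shift_gripper, called after ">>>" in YAML: its name, and indented under it one key for each argument. Schema: {"type":"object","properties":{"offsets":{"type":"string"},"only":{"type":"string"},"quiet":{"type":"boolean"},"lines":{"type":"string"}},"required":["offsets"],"additionalProperties":false}. offsets is a string of 1 to 5 rows, one to a line, with the numbers parted by spaces; each row has 5 numbers: the finger opening in m, then dx, dy, dz in m, then a turn about the tool's z in degrees; each row is the pose to reach, as a shift and turn from the pose commanded when the call began, along the tool's axes at that moment; what a row does not reach only later rows make up. A row lasts 1/10 s, in which the tool goes at most 0.05 m and 8.59 degrees, less where a joint would pass 70% of its speed; a pose out of reach is approached as far as the arm can. The fingers move at their own pace and stop on an object; the grip force is fixed at half the most. Time passes only in rows, so rows that do not move let the fingers close. The tool returns the time, the measured TCP pose, the force, the opening and the grip force at its end. only (a regular expression) keeps the lines of the reply that match it, lines (a string "A,B") keeps lines A to B, and quiet returns only ok. Input that does not fit is refused with a message, and nothing moves.
- manip.read_state(): the state, without advancing time (a new reading comes with each control period).
- manip.get_image(name): name is "scene" or "top" or "wrist"; returns the picture (480x640x3 uint8, blue, green, red); there is no depth.
- manip.camera_model(name): a dict with "intrinsics" (3x3 intrinsics, pixels), "k1" (the pictures are not rectified: a ray, as slopes to the right and down, at radius r is drawn at 1 + k1 r^2 times it, then the intrinsics apply), "cam_to_world" (4x4, takes a point from camera to world coordinates); the wrist camera has in their place "hand_eye" (4x4, takes a point from camera to tool coordinates, whose origin is the TCP and whose axes are the flange's). Camera axes: x right, y up, looking along -z (the intrinsics and any distortion apply to the point x, -y, -z); pixel columns grow to the right and rows downward; lengths in m; the calibration is good to about 2 mm. A picture is of the moment at which its call begins: read the wrist's pose just before it. camera_model takes no time and is no camera call.
- manip.hand_in(): hands the job in; it is judged then, once.
The state is a dict: "t": time; "joint_positions": joint angles; "dq": joint speeds; "tau": joint torques, N m; "eef_pos": TCP position; "tool_rot": TCP orientation; "force": force on the tool from outside, world axes, zero at the start; "torque": the same for the moment, N m; "finger_gap": finger opening in m; "finger_force": force on a finger pad.
Only numpy, scipy, OpenCV 4.12 (cv2) and the standard library are available. Lean on these libraries where they do the work, as an engineer would, in place of code of your own. Each camera call takes 0.05 s, during which the arm holds its last target. There are 200 camera calls.

## Working session

There is one attempt and no reset: what is moved stays moved. The work goes in short steps, Python scripts to look and compute and a tool call to move; the robot and the scene stay as the last step left them, time stands still between calls to the robot, and variables do not carry over. Pictures are saved under pics/ and viewed, at most 10 in all, crops included, and the job is handed in when it is done.

```bash
ls; mkdir -p pics
```

Run:
```python
from plant import manip
import cv2,numpy as np
np.set_printoptions(precision=4,suppress=True)
s=manip.read_state();print(s['t'],s['eef_pos'],s['tool_rot'],s['finger_gap'],s['force'])
for n in('scene','top'):
    cv2.imwrite(f'pics/{n}0.png',manip.get_image(n))
for n in('scene','top','wrist'):
    print(n,manip.camera_model(n))
```

```text
pics
plant.py
0.0 [ 0.2482 -0.6803  0.2302] [[ 0.9394  0.3428 -0.0009]
 [ 0.3428 -0.9394  0.002 ]
 [-0.0001 -0.0022 -1.    ]] 0.0851076981596064 [-0.0773 -0.774  -0.0216]
scene {'intrinsics': array([[451.7799,   0.    , 322.1036],
       [  0.    , 451.7799, 242.7978],
       [  0.    ,   0.    ,   1.    ]]), 'k1': -0.015085153365468026, 'cam_to_world': array([[-0.0435, -0.7336,  0.6782,  1.1441],
       [ 0.9991, -0.0338,  0.0275,  0.0221],
       [ 0.0027,  0.6787,  0.7344,  0.6971],
       [ 0.    ,  0.    ,  0.    ,  1.    ]])}
top {'intrinsics': array([[564.4871,   0.    , 329.1154],
       [  0.    , 564.4871, 238.3735],
       [  0.    ,   0.    ,   1.    ]]), 'k1': -0.18416241090263633, 'cam_to_world': array([[ 0.02  ,  0.9857, -0.1671,  0.3746],
       [-0.9997,  0.0223,  0.0118,  0.0131],
       [ 0.0154,  0.1668,  0.9859,  1.0632],
       [ 0.    ,  0.    ,  0.    ,  1.    ]])}
wrist {'intrinsics': array([[393.0705,   0.    , 321.6035],
       [  0.    , 393.0705, 241.8989],
       [  0.    ,   0.    ,   1.    ]]), 'k1': 0.007745015566754266, 'hand_eye': array([[ 0.0012,  0.9622,  0.2725,  0.0704],
       [ 1.    , -0.0015,  0.0007,  0.0004],
       [ 0.0011,  0.2725, -0.9622, -0.1427],
       [ 0.    ,  0.    ,  0.    ,  1.    ]])}
```

View pics/scene0.png

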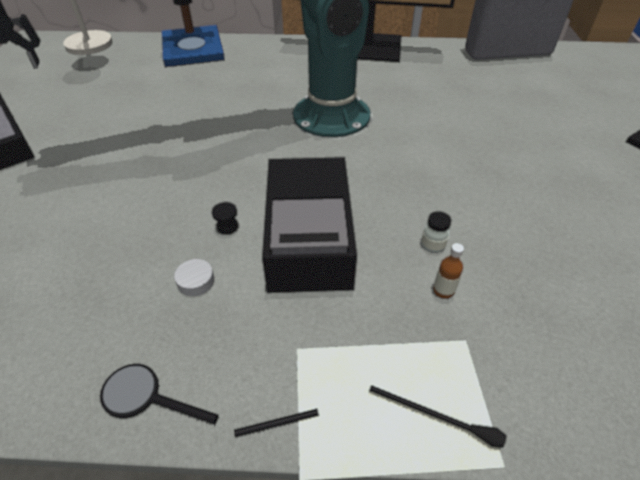

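View pics/top0.png

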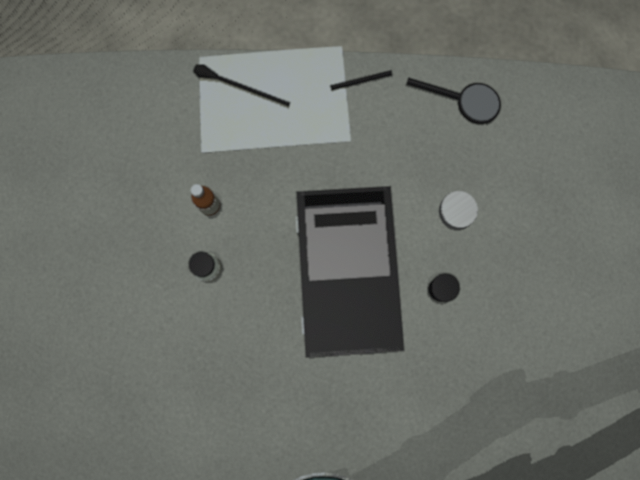

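Scene view: jar at (437,232), bottle (450,270), box (310,225) with pad strip (309,238). Top view: jar cap at (203,264), box corners about (297,191), (390,187), (404,350), (306,356), pad (345,219), a gap ahead of the cover so it is slightly open.

Create h.py:
```python
import cv2,numpy as np
from plant import manip
np.set_printoptions(precision=4,suppress=True)
def rays(n,uv,st=None):
    m=manip.camera_model(n);K=m['intrinsics']
    p=cv2.undistortPoints(np.float64(uv).reshape(-1,1,2),K,np.array([m['k1'],0,0,0.]))[:,0]
    if n=='wrist':
        T=np.eye(4);T[:3,:3]=st['tool_rot'];T[:3,3]=st['eef_pos'];T=T@m['hand_eye']
    else:T=m['cam_to_world']
    d=np.c_[p[:,0],-p[:,1],-np.ones(len(p))]@T[:3,:3].T
    return T[:3,3],d
def plane(n,uv,z,st=None):
    o,d=rays(n,uv,st);return o+d*((z-o[2])/d[:,2])[:,None]
def boxmask(n):
    im=cv2.imread(f'pics/{n}0.png');g=im.max(2)
    return im,g
```

Run:
```python
from h import *
for n,seed in(('top',(350,310)),('scene',(310,180))):
    im,g=boxmask(n)
    m=(g<62).astype(np.uint8)
    N,L,S,C=cv2.connectedComponentsWithStats(m)
    b=(L==L[seed[1],seed[0]]).astype(np.uint8)
    cs,h=cv2.findContours(b,cv2.RETR_CCOMP,cv2.CHAIN_APPROX_NONE)
    for c,hh in zip(cs,h[0]):
        if cv2.contourArea(c)>100:
            r=cv2.approxPolyDP(c,4,True)[:,0]
            print(n,'hole' if hh[3]>=0 else 'outer',cv2.contourArea(c),r.tolist())
    for i in range(1,N):
        if 80<S[i,4]<8000: print('  dark',S[i],C[i])
    v=cv2.resize(im[170:370,170:480] if n=='top' else im[140:310,170:480],None,fx=2.5,fy=2.5,interpolation=cv2.INTER_CUBIC)
    cv2.imwrite(f'pics/{n}crop.png',np.clip(v*1.7,0,255).astype(np.uint8))
```

```text
top outer 15409.5 [[389, 187], [297, 192], [307, 356], [331, 355], [334, 350], [403, 349]]
top hole 6177.5 [[383, 203], [391, 274], [310, 282], [304, 208]]
  dark [194  65  95  41 493] [230.3205  82.0446]
  dark [331  71  61  19 309] [362.11    79.7832]
  dark [407  78  94  46 717] [451.6527  96.5788]
  dark [315 211  61  16 733] [345.0628 218.7681]
  dark [189 252  26  25 502] [201.3805 264.0677]
  dark [428 274  32  28 709] [443.4401 287.787 ]
scene outer 11140.5 [[343, 158], [269, 160], [263, 247], [268, 292], [353, 288], [356, 255]]
scene hole 4188.0 [[344, 200], [349, 240], [345, 252], [272, 252], [273, 199]]
  dark [  0   1  40  65 996] [17.7279 32.2048]
  dark [173   0  21  34 318] [185.6321  14.4748]
  dark [ 300    0  155  100 6874] [345.6381  42.0975]
  dark [466   0  85  60 804] [482.4378  32.3756]
  dark [567   7  23  33 219] [577.8858  23.5114]
  dark [   0   95   34   75 1021] [ 13.0186 144.5005]
  dark [ 293   98   74   38 1011] [325.003  112.9585]
  dark [627 131  13  18 142] [634.5211 139.4296]
  dark [ 263  158   94  135 7288] [308.143  227.1529]
  dark [212 203  26  31 615] [225.2455 217.7545]
  dark [428 212  23  19 344] [438.8663 221.1599]
  dark [280 233  58   9 435] [308.5793 237.2276]
  dark [ 101  364  117   60 1049] [165.2126 404.9161]
  dark [371 387 135  60 951] [455.0126 421.8644]
  dark [235 410  82  27 549] [274.0801 422.9617]
```

View pics/topcrop.png

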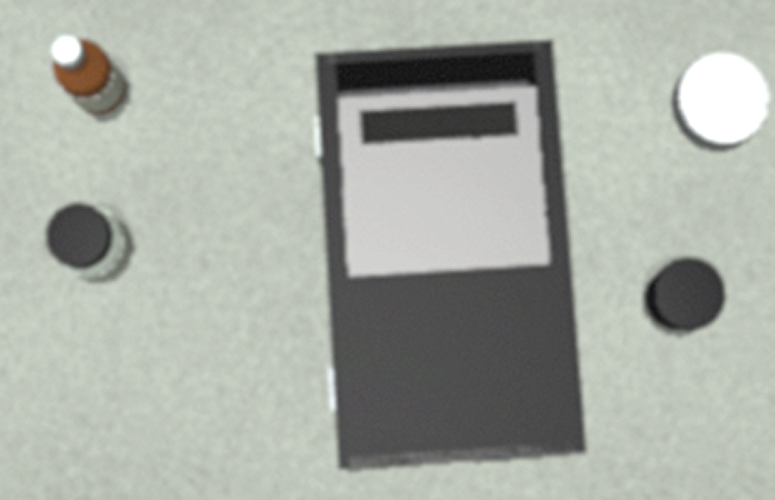

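Crop (2.5x, offset 170,170): clean view of box top corners at (317,54), (551,41), (584,449), (341,459); cover sides and pad (439,123) sharp; jar cap round at (79,236); cover is open ~2–3 cm.

Create loc.py:
```python
from h import *
im,g=boxmask('top')
C=lambda L:np.array(L)/2.5+170-0.3
cor=plane('top',C([(317,54),(551,41),(584,449),(341,459)]),.102)
print('corners',cor[:,:2])
print('len',np.linalg.norm(cor[0]-cor[3]),np.linalg.norm(cor[1]-cor[2]),'wid',np.linalg.norm(cor[0]-cor[1]),np.linalg.norm(cor[2]-cor[3]))
pt=plane('top',[(345.06,218.77)],.095)[0];ps=plane('scene',[(308.58,237.23)],.095)[0]
print('pad',pt,ps)
# box axis directions
def yaw(v):return np.degrees(np.arctan2(v[1],v[0]))
print('yaws',yaw(cor[0]-cor[3]),yaw(cor[1]-cor[2]),yaw(cor[0]-cor[1])-90)
y=(yaw(cor[0]-cor[3])+yaw(cor[1]-cor[2]))/2;
# pad rect
m=np.zeros_like(g);m[205:232,310:382]=(g[205:232,310:382]<62)
N,L,S,_=cv2.connectedComponentsWithStats(m.astype(np.uint8));k=L[219,345]
P=plane('top',np.argwhere(L==k)[:,::-1],.095)[:,:2]
r=cv2.minAreaRect(P.astype(np.float32)*1000);print('padrect',r)
# cover/hood edge & sides, rectify
H=plane('top',C([(340,95),(535,85),(550,264),(348,276)]),.0955);print('cover quad',H[:,:2],yaw(H[0]-H[3]),yaw(H[1]-H[2]),yaw(H[0]-H[1])-90,yaw(H[3]-H[2])-90)
a=np.radians(y);ex=np.array([np.cos(a),np.sin(a)])
far=(cor[0]+cor[1])[:2]/2;print('y',y,'origin from far wall',far-.083*ex,'near',(cor[2]+cor[3])[:2]/2+.205*ex)
# second view of the box: scene outer top corners far end (hood end)
sc=plane('scene',[(344,157.5),(268.5,159.5),(263,247),(356,254)],.102);print('scene corners',sc[:,:2])
for nm,(u,z) in dict(jar=((201.4,264.1),.075),loupe=((443.4,287.8),.052),tin=((458.5,210),.028)).items():print(nm,plane('top',[u],z)[0])
print('jar scene',plane('scene',[(438.9,219)],.075)[0])
print('bottle',plane('top',[(196.5,190)],.125)[0],plane('scene',[(457,248)],.125)[0])
```

```bash
python3 loc.py
```

```text
corners [[ 0.6199  0.0605]
 [ 0.6335 -0.1041]
 [ 0.35   -0.1277]
 [ 0.3406  0.0364]]
len 0.28030435381392654 0.28442897677542733 wid 0.16513273916165283 0.16436538574846138
pad [ 0.5741 -0.0257  0.095 ] [ 0.5753 -0.0258  0.095 ]
yaws 4.9316926529234815 4.763411808442241 4.706431521234762
padrect ((574.032470703125, -25.832508087158203), (21.829917907714844, 106.67516326904297), 4.880659580230713)
cover quad [[ 0.5923  0.0437]
 [ 0.6028 -0.0935]
 [ 0.4763 -0.1044]
 [ 0.4651  0.0348]] 4.009777031280627 4.931021667706203 4.392144018739842 4.591110516798892
y 4.847552230682862 origin from far wall [ 0.544  -0.0288] near [ 0.5496 -0.0283]
scene corners [[ 0.34    0.0364]
 [ 0.3548 -0.1266]
 [ 0.6095 -0.1047]
 [ 0.6185  0.0604]]
jar [0.4907 0.2268 0.075 ]
loupe [ 0.4598 -0.2079  0.052 ]
tin [ 0.6104 -0.2443  0.028 ]
jar scene [0.495  0.2265 0.075 ]
bottle [0.613  0.2323 0.125 ] [0.6173 0.2317 0.125 ]
```

Create go.py:
```python
import sys
from h import *
# usage: go.py x y z yaw(tool x axis, deg)
t=np.array(list(map(float,sys.argv[1:4])));s=manip.read_state();R=s['tool_rot']
y=np.degrees(np.arctan2(R[1,0],R[0,0]))
print('t',s['t'],'tcp',s['eef_pos'],'yaw',y,'shift',R.T@(t-s['eef_pos']),'turn',y-float(sys.argv[4]) if len(sys.argv)>4 else '','F',s['force'],'gap',s['finger_gap'])
```

```text
(no output)
```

>>> shift_gripper:
  offsets: "0 0.175 -0.165 0 15.2\n0 0.175 -0.165 0 15.2\n0 0.175 -0.165 0 15.2\n0 0.175 -0.165 0 15.2\n0 0.175 -0.165 0 15.2"

```text
t: 0.6
eef_pos: [0.3576, -0.4626, 0.2308]
tool_rot: [[0.996, 0.087, -0.0], [0.087, -0.996, 0.002], [-0.0, -0.002, -1.0]]
force: [1.5, -0.2, -0.1]
finger_gap: 0.0124
finger_force: 0.0
```

```bash
python3 go.py 0.5747 -0.0257 0.13 4.85
```

```text
t 0.6 tcp [ 0.3576 -0.4626  0.2308] yaw 4.965203818184137 shift [ 0.2541 -0.4163  0.1016] turn 0.1152038181841375 F [ 1.4566 -0.2114 -0.1324] gap 0.012440012327776187
```

>>> shift_gripper:
  offsets: "0 0.254 -0.416 0.02 0\n0 0.254 -0.416 0.04 0\n0 0.254 -0.416 0.04 0\n0 0.254 -0.416 0.04 0\n0 0.254 -0.416 0.04 0"

```text
t: 1.1
eef_pos: [0.4681, -0.2413, 0.2117]
tool_rot: [[0.996, 0.084, -0.0], [0.084, -0.996, 0.0], [-0.0, -0.0, -1.0]]
force: [1.0, -0.9, -0.0]
finger_gap: -0.0001
finger_force: 0.0
```

```bash
python3 go.py 0.5747 -0.0257 0.13 4.85
```

```text
t 1.1 tcp [ 0.4681 -0.2413  0.2117] yaw 4.824703590524126 shift [ 0.1244 -0.2059  0.0817] turn -0.025296409475873638 F [ 1.0497 -0.9237 -0.0024] gap -8.924993464698917e-05
```

>>> shift_gripper:
  offsets: "0 0.124 -0.206 0.07 0\n0 0.124 -0.206 0.07 0\n0 0.124 -0.206 0.07 0\n0 0.124 -0.206 0.07 0\n0 0.124 -0.206 0.07 0"

```text
t: 1.6
eef_pos: [0.5742, -0.026, 0.1413]
tool_rot: [[0.996, 0.084, -0.0], [0.084, -0.996, -0.0], [-0.0, 0.0, -1.0]]
force: [0.6, 0.1, 0.4]
finger_gap: 0.0
finger_force: 0.0
```

```bash
python3 go.py 0.5747 -0.0257 0.13 4.85
```

```text
t 1.6 tcp [ 0.5742 -0.026   0.1413] yaw 4.8414560058489124 shift [ 0.0006 -0.0003  0.0113] turn -0.008543994151087198 F [0.5748 0.1005 0.4319] gap 4.9567112052659016e-05
```

>>> shift_gripper:
  offsets: "0 0.0006 0 0.025 0\n0 0.0006 0 0.037 0\n0 0.0006 0 0.041 0\n0 0.0006 0 0.042 0\n0 0.0006 0 0.042 0"

```text
t: 2.1
eef_pos: [0.5742, -0.0296, 0.1006]
tool_rot: [[0.997, 0.082, 0.001], [0.082, -0.997, -0.001], [0.0, 0.001, -1.0]]
force: [0.6, -0.1, -0.6]
finger_gap: 0.0003
finger_force: 0.0
```

>>> shift_gripper:
  offsets: "0 0 0 0.001 0\n0 0 0 0.001 0\n0 0 0 0.002 0\n0 0 0 0.002 0"

```text
t: 2.5
eef_pos: [0.5744, -0.0279, 0.0983]
tool_rot: [[0.996, 0.084, 0.0], [0.084, -0.996, 0.0], [0.0, -0.0, -1.0]]
force: [-0.2, -0.4, 0.0]
finger_gap: -0.0001
finger_force: 0.0
```

>>> shift_gripper:
  offsets: "0 0 0 0.001 0\n0 0 0 0.001 0\n0 0 0 0.002 0\n0 0 0 0.002 0"

```text
t: 2.9
eef_pos: [0.5742, -0.0277, 0.0959]
tool_rot: [[0.996, 0.085, -0.0], [0.085, -0.996, -0.0], [-0.0, -0.0, -1.0]]
force: [-0.0, -0.2, -0.2]
finger_gap: 0.0001
finger_force: 0.0
```

>>> shift_gripper:
  offsets: "0 0 0 0.001 0\n0 0 0 0.001 0"

```text
t: 3.1
eef_pos: [0.5744, -0.0278, 0.0952]
tool_rot: [[0.996, 0.084, 0.0], [0.084, -0.996, 0.0], [0.0, 0.0, -1.0]]
force: [-0.3, 0.2, 1.2]
finger_gap: 0.0001
finger_force: 0.6
```

Contact at 0.095.

>>> shift_gripper:
  offsets: "0 0 0 0.001 0\n0 0 0 0.001 0"

```text
t: 3.3
eef_pos: [0.5747, -0.0278, 0.0951]
tool_rot: [[0.996, 0.084, 0.001], [0.084, -0.996, 0.0], [0.001, -0.0, -1.0]]
force: [-2.3, 0.2, 7.5]
finger_gap: -0.0004
finger_force: 4.1
```

>>> shift_gripper:
  offsets: "0 0 0 0.001 0\n0 0 0 0.001 0"

```text
t: 3.5
eef_pos: [0.5756, -0.0276, 0.095]
tool_rot: [[0.996, 0.084, 0.003], [0.084, -0.996, 0.0], [0.003, -0.0, -1.0]]
force: [-2.2, 0.2, 14.1]
finger_gap: 0.0003
finger_force: 6.7
```

>>> shift_gripper:
  offsets: "0 -0.004 0 0.0003 0\n0 -0.010 0 0.0003 0\n0 -0.016 0 0.0003 0\n0 -0.022 0 0.0003 0\n0 -0.028 0 0.0003 0"

```text
t: 4.0
eef_pos: [0.5514, -0.0297, 0.095]
tool_rot: [[0.996, 0.085, 0.01], [0.085, -0.996, 0.0], [0.01, 0.0, -1.0]]
force: [3.3, 1.3, 9.0]
finger_gap: 0.0002
finger_force: 4.8
```

```bash
python3 go.py 0.4945 -0.0330 0.095 4.85
```

```text
t 4.0 tcp [ 0.5514 -0.0297  0.095 ] yaw 4.858038008831404 shift [-0.057  -0.0016 -0.0006] turn 0.008038008831404042 F [3.2888 1.3224 9.0091] gap 0.00020330989467587238
```

>>> shift_gripper:
  offsets: "0 -0.005 0 0.0012 0\n0 -0.011 0 0.0012 0\n0 -0.017 0 0.0012 0\n0 -0.023 0 0.0012 0\n0 -0.029 0 0.0012 0"

```text
t: 4.5
eef_pos: [0.5243, -0.032, 0.095]
tool_rot: [[0.996, 0.085, 0.014], [0.085, -0.996, 0.001], [0.014, 0.001, -1.0]]
force: [2.6, 1.0, 18.7]
finger_gap: -0.0
finger_force: 9.0
```

```bash
python3 go.py 0.4945 -0.0330 0.095 4.85
```

```text
t 4.5 tcp [ 0.5243 -0.032   0.095 ] yaw 4.861532593596109 shift [-0.0298 -0.0016 -0.0005] turn 0.011532593596109031 F [ 2.6482  0.951  18.7174] gap -1.9809212636884757e-05
```

>>> shift_gripper:
  offsets: "0 -0.006 0 0 0\n0 -0.012 0 0 0\n0 -0.018 0 0 0\n0 -0.024 0 0 0\n0 -0.029 0 0 0"

```text
t: 5.0
eef_pos: [0.4955, -0.0345, 0.0949]
tool_rot: [[0.996, 0.085, 0.014], [0.085, -0.996, 0.001], [0.014, 0.001, -1.0]]
force: [2.5, 0.5, 20.0]
finger_gap: -0.0001
finger_force: 10.2
```

```bash
python3 go.py 0.4945 -0.0330 0.095 4.85
```

```text
t 5.0 tcp [ 0.4955 -0.0345  0.0949] yaw 4.861648825656894 shift [-0.0009 -0.0015 -0.0001] turn 0.011648825656894068 F [ 2.4811  0.4853 20.0332] gap -6.543330616212589e-05
```

>>> shift_gripper:
  offsets: "0 -0.003 0 0 0\n0 -0.006 0 0 0\n0 -0.006 0 0 0"

```text
t: 5.3
eef_pos: [0.4926, -0.0348, 0.095]
tool_rot: [[0.996, 0.085, 0.02], [0.085, -0.996, 0.001], [0.02, 0.001, -1.0]]
force: [5.9, 2.1, 15.1]
finger_gap: -0.0003
finger_force: 7.6
```

>>> shift_gripper:
  offsets: "0 0.003 0 -0.01 0\n0.02 0.003 0 -0.05 0\n0.08 0.003 0 -0.09 0\n0.08 0.003 0 -0.09 0"

```text
t: 5.7
eef_pos: [0.4884, -0.0356, 0.1858]
tool_rot: [[0.996, 0.084, 0.008], [0.084, -0.996, 0.0], [0.008, 0.001, -1.0]]
force: [1.2, -0.0, 1.3]
finger_gap: 0.043
finger_force: 0.0
```

```bash
python3 go.py 0.493 0.2267 0.16 4.85
```

Run:
```python
from h import *
cv2.imwrite('pics/scene1.png',cv2.resize(manip.get_image('scene')[140:310,170:480],None,fx=2.5,fy=2.5))
```

```text
t 5.7 tcp [ 0.4884 -0.0356  0.1858] yaw 4.821041381876332 shift [ 0.0264 -0.261   0.0258] turn -0.028958618123668067 F [ 1.2336 -0.0449  1.2803] gap 0.04297297097180297
```

View pics/scene1.png

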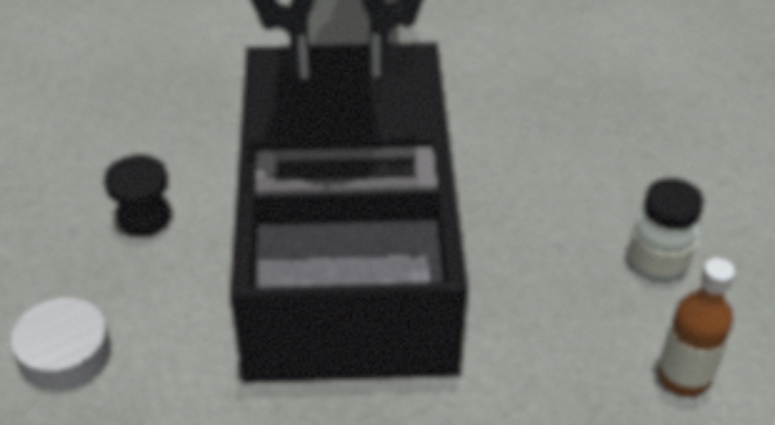

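Cover is fully open (its edge sits near the compartment's middle at crop row ~192), all objects stand; jar at crop (665,230) shows a cap, sloping shoulder, then body.

>>> shift_gripper:
  offsets: "0.085 0.006 -0.05 0 0\n0.085 0.012 -0.10 0 0\n0.085 0.018 -0.15 0 0\n0.085 0.022 -0.20 0 0\n0.085 0.026 -0.25 0 0"

```text
t: 6.25
eef_pos: [0.4889, 0.2157, 0.1801]
tool_rot: [[0.996, 0.084, -0.003], [0.084, -0.996, -0.002], [-0.003, 0.002, -1.0]]
force: [0.9, 0.1, -0.4]
finger_gap: 0.0851
finger_force: 0.0
```

>>> shift_gripper:
  offsets: "0.085 0 -0.011 0 0\n0.085 0 -0.011 0 0"

```text
t: 6.45
eef_pos: [0.4879, 0.228, 0.1802]
tool_rot: [[0.996, 0.09, -0.003], [0.09, -0.996, -0.0], [-0.003, 0.0, -1.0]]
force: [-0.9, -0.3, 0.5]
finger_gap: 0.0848
finger_force: 0.0
```

```bash
python3 go.py 0.493 0.2267 0.16 4.85
```

Run:
```python
from h import *
s=manip.read_state();im=manip.get_image('wrist');cv2.imwrite('pics/w1.png',im)
m=(im.max(2)<60).astype(np.uint8)
N,L,S,C=cv2.connectedComponentsWithStats(m)
for i in range(1,N):
    if S[i,4]>300: print(S[i],C[i],plane('wrist',[C[i]],.075,s)[0])
```

```text
t 6.45 tcp [0.4879 0.228  0.1802] yaw 5.163381860745955 shift [0.0051 0.0017 0.0201] turn 0.3133818607459551 F [-0.8569 -0.2695  0.4562] gap 0.08484449422402592
[    0    41   640   439 89518] [413.9483 355.7418] [0.4096 0.1548 0.075 ]
[ 287  197   70   71 3877] [321.6002 232.3941] [0.4942 0.2287 0.075 ]
```

View pics/w1.png

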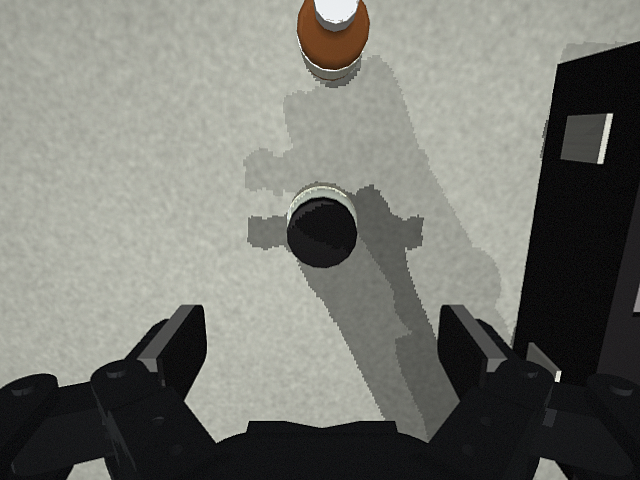

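Cap at (322,232) between the fingers, bottle ahead at (333,30) well clear; jar centre ≈ (0.494, 0.228).

>>> shift_gripper:
  offsets: "0.085 0.006 0 0.03 0\n0.085 0.006 0 0.065 0\n0.085 0.006 0 0.09 0\n0.085 0.006 0 0.105 0\n0.085 0.006 0 0.105 0"

```text
t: 7.0
eef_pos: [0.4937, 0.2216, 0.0742]
tool_rot: [[0.997, 0.08, -0.006], [0.08, -0.997, -0.005], [-0.006, 0.004, -1.0]]
force: [0.2, -0.9, -0.0]
finger_gap: 0.085
finger_force: 0.0
```

```bash
python3 go.py 0.494 0.228 0.024 4.85
```

```text
t 7.0 tcp [0.4937 0.2216 0.0742] yaw 4.599697689739752 shift [ 0.0011 -0.0066  0.0501] turn -0.2503023102602473 F [ 0.1724 -0.9096 -0.0367] gap 0.08499659761375852
```

>>> shift_gripper:
  offsets: "0.085 0 0 0 0\n0.085 0 0 0 0\n0.085 0 0 0 0"
  lines: "1,2"

```text
t: 7.3
eef_pos: [0.4963, 0.2258, 0.0776]
```

```bash
python3 go.py 0.494 0.228 0.024 4.85
```

```text
t 7.3 tcp [0.4963 0.2258 0.0776] yaw 4.796434719731949 shift [-0.0022 -0.0023  0.0536] turn -0.05356528026805041 F [0.3344 0.1622 0.3047] gap 0.08474823947300354
```

>>> shift_gripper:
  offsets: "0.085 -0.002 -0.002 0.02 0\n0.085 -0.002 -0.002 0.04 0\n0.085 -0.002 -0.002 0.051 0\n0.085 -0.002 -0.002 0.052 0\n0.085 -0.002 -0.002 0.052 0"
  lines: "1,2"

```text
t: 7.8
eef_pos: [0.4936, 0.2279, 0.0249]
```

>>> shift_gripper:
  offsets: "0.085 0 0 0 0\n0.085 0 0 0 0\n0.085 0 0 0 0"

```text
t: 8.1
eef_pos: [0.4937, 0.2281, 0.0252]
tool_rot: [[0.996, 0.084, 0.001], [0.084, -0.996, 0.001], [0.001, -0.0, -1.0]]
force: [-0.9, 0.0, -0.3]
finger_gap: 0.085
finger_force: 0.0
```

```bash
python3 go.py 0.494 0.228 0.024 4.85
```

```text
t 8.1 tcp [0.4937 0.2281 0.0252] yaw 4.83783407923179 shift [0.0002 0.0001 0.0012] turn -0.01216592076820966 F [-0.8527  0.0086 -0.3263] gap 0.08500443597144944
```

>>> shift_gripper:
  offsets: "0.065 0 0 0 0\n0.055 0 0 0 0\n0.04 0 0 0 0\n0.04 0 0 0 0\n0.04 0 0 0 0"

```text
t: 8.6
eef_pos: [0.4934, 0.228, 0.0253]
tool_rot: [[0.996, 0.084, 0.0], [0.084, -0.996, 0.0], [0.0, -0.0, -1.0]]
force: [-1.2, -0.7, 6.2]
finger_gap: 0.0497
finger_force: 61.5
```

>>> shift_gripper:
  offsets: "0.04 0 0 0 0\n0.04 0 0 -0.003 0\n0.04 0 0 -0.01 0\n0.04 0 0 -0.02 0\n0.04 0 0 -0.02 0"

```text
t: 9.1
eef_pos: [0.4942, 0.2282, 0.0459]
tool_rot: [[0.996, 0.084, 0.002], [0.084, -0.996, 0.001], [0.002, -0.001, -1.0]]
force: [0.1, -0.1, -1.7]
finger_gap: 0.0492
finger_force: 62.5
```

>>> shift_gripper:
  offsets: "0.04 0 0 -0.03 0\n0.04 0 0 -0.07 0\n0.04 0 0 -0.11 0\n0.04 0 0 -0.13 0\n0.04 0 0 -0.13 0"

```text
t: 9.6
eef_pos: [0.4954, 0.2289, 0.1778]
tool_rot: [[0.996, 0.084, 0.006], [0.084, -0.996, 0.003], [0.007, -0.003, -1.0]]
force: [0.4, -0.1, -1.6]
finger_gap: 0.0497
finger_force: 63.5
```

```bash
python3 go.py 0.5692 -0.0267 0.175 4.85
```

Run:
```python
from h import *
cv2.imwrite('pics/scene2.png',cv2.resize(manip.get_image('scene')[100:310,200:520],None,fx=2.4,fy=2.4))
```

```text
t 9.6 tcp [0.4954 0.2289 0.1778] yaw 4.833938489900696 shift [0.052  0.2609 0.0024] turn -0.01606151009930379 F [ 0.3653 -0.0762 -1.6337] gap 0.049686491681997035
```

View pics/scene2.png

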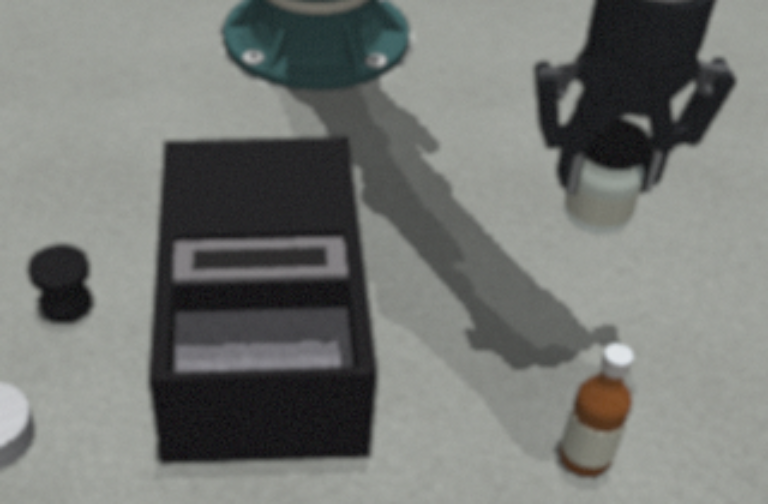

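Jar held upright at (600,185) in the crop; bottle untouched at (595,410); box open at (262,270). Carry over.

>>> shift_gripper:
  offsets: "0.04 0.005 0.02 0 0\n0.04 0.013 0.06 0 0\n0.04 0.022 0.105 0 0\n0.04 0.031 0.15 0 0\n0.04 0.039 0.19 0 0"
  lines: "1,2"

```text
t: 10.15
eef_pos: [0.547, 0.0393, 0.1724]
```

>>> shift_gripper:
  offsets: "0.04 0.006 0.03 0 0\n0.04 0.011 0.055 0 0\n0.04 0.013 0.07 0 0\n0.04 0.013 0.071 0 0\n0.04 0.013 0.071 0 0"

```text
t: 10.65
eef_pos: [0.5662, -0.0267, 0.1736]
tool_rot: [[0.996, 0.085, -0.002], [0.085, -0.996, 0.001], [-0.002, -0.001, -1.0]]
force: [0.5, 0.1, -1.3]
finger_gap: 0.0496
finger_force: 63.4
```

```bash
python3 go.py 0.5692 -0.0267 0.036 4.85
```

Run:
```python
from h import *
cv2.imwrite('pics/scene3.png',cv2.resize(manip.get_image('scene')[100:310,200:520],None,fx=2.4,fy=2.4))
```

```text
t 10.65 tcp [ 0.5662 -0.0267  0.1736] yaw 4.875052949022485 shift [0.0033 0.0004 0.1376] turn 0.025052949022485116 F [ 0.4778  0.1398 -1.3479] gap 0.04963714234067135
```

View pics/scene3.png

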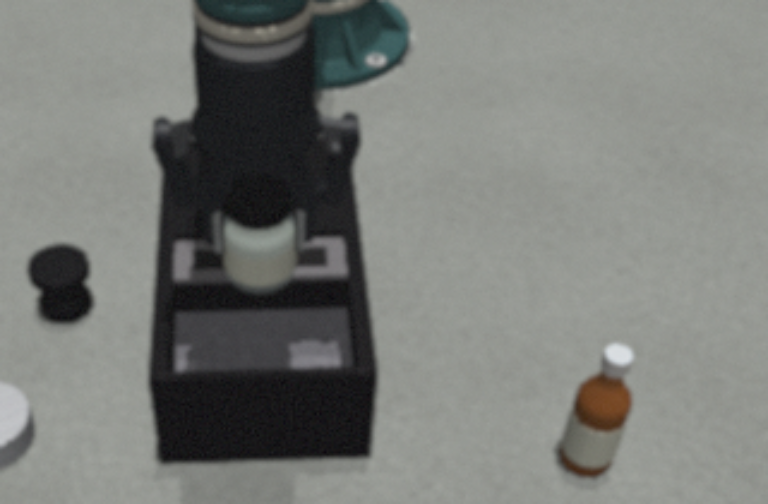

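Jar upright at (260,250), centred between the box's sides (155–375). Lower it.

>>> shift_gripper:
  offsets: "0.04 0.003 0 0.02 0\n0.04 0.003 0 0.05 0\n0.04 0.003 0 0.08 0\n0.04 0.003 0 0.10 0\n0.04 0.003 0 0.11 0"
  lines: "1,2"

```text
t: 11.2
eef_pos: [0.5686, -0.0249, 0.0627]
```

>>> shift_gripper:
  offsets: "0.04 0 0 0.005 0\n0.04 0 0 0.01 0\n0.04 0 0 0.015 0\n0.04 0 0 0.018 0\n0.04 0 0 0.018 0"

```text
t: 11.7
eef_pos: [0.5703, -0.0276, 0.0467]
tool_rot: [[0.996, 0.084, 0.0], [0.084, -0.996, 0.0], [0.0, 0.0, -1.0]]
force: [0.3, 0.5, -1.9]
finger_gap: 0.0494
finger_force: 63.4
```

```bash
python3 go.py 0.5692 -0.0267 0.036 4.85
```

```text
t 11.7 tcp [ 0.5703 -0.0276  0.0467] yaw 4.839694898080421 shift [-0.001  -0.0009  0.0107] turn -0.010305101919578341 F [ 0.2601  0.5155 -1.8588] gap 0.049428814574063326
```

>>> shift_gripper:
  offsets: "0.04 0 0 0.004 0\n0.04 0 0 0.007 0\n0.04 0 0 0.009 0\n0.04 0 0 0.009 0"

```text
t: 12.1
eef_pos: [0.57, -0.0275, 0.0373]
tool_rot: [[0.996, 0.084, -0.001], [0.084, -0.996, 0.0], [-0.001, -0.0, -1.0]]
force: [0.4, -0.5, -1.8]
finger_gap: 0.0495
finger_force: 63.4
```

>>> shift_gripper:
  offsets: "0.04 0 0 0.001 0\n0.04 0 0 0.001 0"

```text
t: 12.3
eef_pos: [0.5702, -0.0275, 0.0365]
tool_rot: [[0.996, 0.084, -0.0], [0.084, -0.996, -0.0], [-0.0, -0.0, -1.0]]
force: [0.6, 0.9, -2.0]
finger_gap: 0.0495
finger_force: 63.4
```

>>> shift_gripper:
  offsets: "0.04 0 0 0.001 0\n0.04 0 0 0.001 0"
  only: "eef|force"

```text
eef_pos: [0.5701, -0.0275, 0.0355]
force: [0.4, -0.4, -2.4]
finger_force: 63.4
```

>>> shift_gripper:
  offsets: "0.04 0 0 0.001 0\n0.04 0 0 0.001 0"
  only: "eef|force"

```text
eef_pos: [0.5702, -0.0276, 0.0353]
force: [-0.7, 0.2, 3.8]
finger_force: 64.1
```

>>> shift_gripper:
  offsets: "0.052 0 0 0 0\n0.056 0 0 0 0\n0.065 0 0 0 0\n0.075 0 0 0 0\n0.075 0 0 0 0"

```text
t: 13.2
eef_pos: [0.5701, -0.0267, 0.0344]
tool_rot: [[0.996, 0.085, -0.0], [0.085, -0.996, 0.001], [-0.0, -0.001, -1.0]]
force: [0.9, 3.0, -0.9]
finger_gap: 0.0752
finger_force: 0.0
```

>>> shift_gripper:
  offsets: "0.075 0 0 -0.01 0\n0.075 0 0 -0.03 0\n0.075 0 0 -0.06 0\n0.075 0 0 -0.10 0\n0.075 0 0 -0.13 0"

```text
t: 13.7
eef_pos: [0.5708, -0.0283, 0.1674]
tool_rot: [[0.996, 0.084, 0.002], [0.084, -0.996, -0.001], [0.002, 0.001, -1.0]]
force: [1.3, -0.1, -1.0]
finger_gap: 0.0748
finger_force: 0.0
```

```bash
python3 go.py 0.4935 -0.0347 0.13 4.85;python3 - <<'E'
from h import *
s=manip.read_state();cv2.imwrite('pics/w2.png',manip.get_image('wrist'))
E
```

```text
t 13.7 tcp [ 0.5708 -0.0283  0.1674] yaw 4.8049399276778635 shift [-0.0777 -0.0001  0.0372] turn -0.04506007232213616 F [ 1.3247 -0.1063 -0.9802] gap 0.07475615565449133
```

View pics/w2.png

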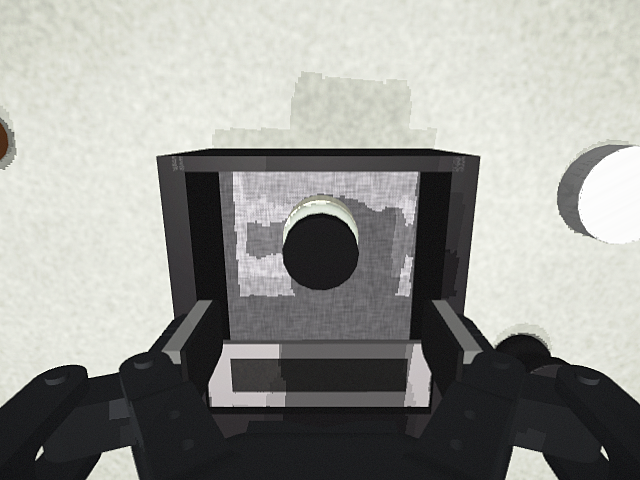

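Jar stands upright in the compartment (320,250), cover open with pad (320,375). Go press the pad.

>>> shift_gripper:
  offsets: "0 -0.02 0 0 0\n0 -0.05 0 0 0\n0 -0.0767 0 0.01 0\n0 -0.0767 0 0.03 0\n0 -0.0767 0 0.04 0"
  only: "eef|gap"

```text
eef_pos: [0.4926, -0.0346, 0.1243]
finger_gap: 0.0015
```

>>> shift_gripper:
  offsets: "0 0 0 0.01 0\n0 0 0 0.02 0\n0 0 0 0.025 0\n0 0 0 0.025 0\n0 0 0 0.025 0"

```text
t: 14.75
eef_pos: [0.4941, -0.034, 0.0996]
tool_rot: [[0.996, 0.084, 0.0], [0.084, -0.996, -0.0], [0.0, 0.0, -1.0]]
force: [0.4, -1.1, 0.8]
finger_gap: 0.0
finger_force: 0.0
```

```bash
python3 go.py 0.4945 -0.033 0.095 4.85
```

```text
t 14.75 tcp [ 0.4941 -0.034   0.0996] yaw 4.843981463486858 shift [ 0.0005 -0.001   0.0046] turn -0.006018536513141548 F [ 0.3919 -1.0872  0.8254] gap 3.4202539182213196e-05
```

>>> shift_gripper:
  offsets: "0 0 0 0.002 0\n0 0 0 0.004 0\n0 0 0 0.0045 0\n0 0 0 0.0045 0"
  only: "eef|force"

```text
eef_pos: [0.4938, -0.034, 0.0951]
force: [-0.9, 0.3, 0.6]
finger_force: 0.0
```

>>> shift_gripper:
  offsets: "0 0 0 0.001 0\n0 0 0 0.002 0\n0 0 0 0.002 0"
  only: "eef|force"

```text
eef_pos: [0.4952, -0.0339, 0.095]
force: [-2.8, 0.2, 16.6]
finger_force: 8.1
```

>>> shift_gripper:
  offsets: "0 0.004 0 0 0\n0 0.010 0 0 0\n0 0.016 0 0 0\n0 0.022 0 0 0\n0 0.027 0 0 0"
  only: "eef|force"

```text
eef_pos: [0.5217, -0.0317, 0.095]
force: [-4.2, 0.1, 16.6]
finger_force: 8.0
```

```bash
python3 go.py 0.5996 -0.0241 0.095 4.85
```

```text
t 15.95 tcp [ 0.5217 -0.0317  0.095 ] yaw 4.834864125668485 shift [ 0.0782 -0.001   0.0001] turn -0.015135874331514643 F [-4.1521  0.0857 16.5792] gap -1.2742702687102772e-05
```

>>> shift_gripper:
  offsets: "0 0.006 0 0.0003 0\n0 0.012 0 0.0003 0\n0 0.018 0 0.0003 0\n0 0.024 0 0.0003 0\n0 0.030 0 0.0003 0"
  only: "eef|force"

```text
eef_pos: [0.5517, -0.0292, 0.095]
force: [-3.3, 0.3, 16.5]
finger_force: 8.1
```

>>> shift_gripper:
  offsets: "0 0.006 0 0.0003 0\n0 0.012 0 0.0003 0\n0 0.018 0 0.0003 0\n0 0.024 0 0.0003 0\n0 0.030 0 0.0003 0"
  only: "eef|force"

```text
eef_pos: [0.5819, -0.0266, 0.095]
force: [-2.6, 0.6, 16.5]
finger_force: 8.1
```

```bash
python3 go.py 0.5996 -0.0241 0.095 4.85
```

```text
t 16.95 tcp [ 0.5819 -0.0266  0.095 ] yaw 4.83281706686934 shift [ 0.0178 -0.001   0.    ] turn -0.017182933130659883 F [-2.5665  0.6368 16.5116] gap 0.0004099601269671773
```

>>> shift_gripper:
  offsets: "0 0.005 0 0 0\n0 0.010 0 0 0\n0 0.014 0 0 0\n0 0.018 0 0 0\n0 0.018 0 0 0"
  only: "eef|force"

```text
eef_pos: [0.5986, -0.0252, 0.095]
force: [-4.1, 1.0, 18.1]
finger_force: 9.0
```

>>> shift_gripper:
  offsets: "0 0.001 0 0 0\n0 0.002 0 0 0\n0 0.003 0 0 0\n0 0.003 0 0 0"
  only: "eef|force"

```text
eef_pos: [0.5986, -0.0252, 0.0949]
force: [-8.2, -0.1, 22.2]
finger_force: 11.3
```

```bash
python3 go.py 0.5996 -0.0241 0.095 4.85
```

```text
t 17.85 tcp [ 0.5986 -0.0252  0.0949] yaw 4.81804023571568 shift [ 0.0011 -0.001  -0.0001] turn -0.0319597642843199 F [-8.1893 -0.1094 22.1739] gap 0.0005577145457644158
```

Force rises with no motion: home stop. Lift and check.

>>> shift_gripper:
  offsets: "0 0 0 -0.005 0\n0 0 0 -0.03 0\n0 0 0 -0.07 0\n0 0 0 -0.11 0\n0 0 0 -0.15 0"
  only: "eef|force"

```text
eef_pos: [0.601, -0.0249, 0.2437]
force: [-0.2, -0.3, -0.5]
finger_force: 0.0
```

>>> shift_gripper:
  offsets: "0 -0.05 0 -0.02 0\n0 -0.1 0 -0.02 0\n0 -0.12 0 -0.02 0\n0 -0.12 0 -0.02 0"
  only: "eef|force"

```text
eef_pos: [0.4771, -0.0357, 0.2623]
force: [-0.1, -0.6, 0.0]
finger_force: 0.0
```

Run:
```python
from h import *
im=manip.get_image('scene');cv2.imwrite('pics/scene4.png',cv2.resize(im[140:310,170:480],None,fx=2.5,fy=2.5))
s=manip.read_state()
m=(im.max(2)<62).astype(np.uint8);N,L,S,C=cv2.connectedComponentsWithStats(m)
for i in range(1,N):
    if 200<S[i,4]<900 and 200<C[i][1]<280: print(S[i],C[i],plane('scene',[C[i]],.095)[0])
```

```text
[212 203  26  31 615] [225.2553 217.7073] [ 0.5313 -0.1883  0.095 ]
[280 242  59  10 468] [308.7308 246.6944] [ 0.5987 -0.024   0.095 ]
```

View pics/scene4.png

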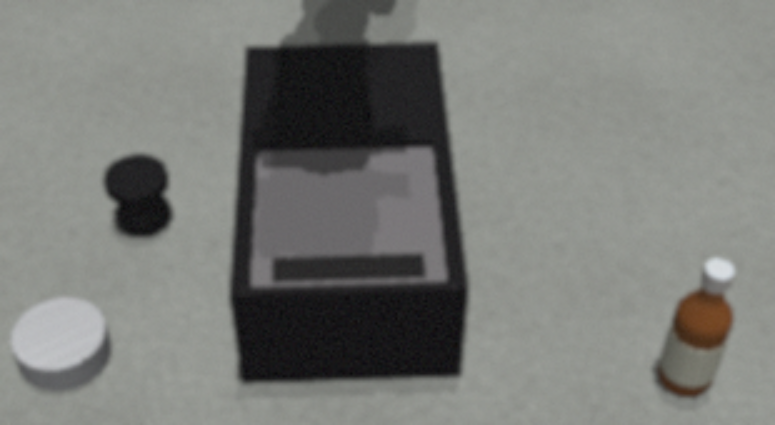

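The cover is fully home: the pad strip is at (348,267), close against the end wall, and its measured position (0.5987, -0.024) matches the predicted home. The bystanders are where they were and the robot touches nothing.

```bash
python3 -c "
from plant import manip
print(manip.hand_in())"
```

```text
the job is handed in; nothing more can be done
None
```

The jar stands upright in the kit box with the cover slid fully home over it; bottle, tin and loupe were left where they stood, and the job was handed in at about 19 s with the press on the cover reading at most about 22 N.

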